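# Dip the clutch drum and hold it over the shaft

## Robot

A 6-joint arm with a two-finger parallel gripper is mounted at the origin on the work surface. World frame = base frame: x ahead of the robot, y to its left, z up, the work surface at z = 0. Lengths are in mm, angles in degrees, forces in N, time in s.
With the tool pointing down it reaches from about 250 to 850 mm from the base axis. Payload 12.5 kg.
Tool frame: the origin (TCP) lies between the finger pads; the fingertips stand 8 mm ahead of it and the grasp point (between the pads) lies 11 mm behind it; z points along the fingers, y is the line along which they close (so a half turn about z gives the same grasp; the last joint's range is limited). The gripper opens to 93 mm and grips with 3 to 60 N. Pads are 15 mm wide; open, the fingers measure 128 mm over their backs; the gripper's body (75 mm by 188 mm) begins 65 mm behind the grasp point.
Start: joints at [70.096, 20.094, 94.641, -0, 65.266, -4.847], TCP at [142.85, 531.11, 226.633] pointing down, gripper open.
Joint ranges: [-157.81, 157.81], [-45, 120.19], [0.68, 151.7], [-89.99, 269.99], [4.06, 180], [-164.3, 164.3]. Speed limits (degrees/s): [127.2, 127.2, 159.86, 180, 180, 180].

## Interface

Orientations are given as a 3x3 rotation matrix whose columns are the frame's x, y, z axes.
In Python, from station import arm gives the robot as it stands. The module is installed in compiled form; this text tells all that it offers.
- The arm moves only by the tool play_rows, never from a script. Its argument "deltas" is a list of rows, each a list of 3 entries, a list of its own where there are three numbers: the gripper command: -1 is fully open, 1 is shut, values between are in proportion, then the shift along the tool's x, y, z each as a share of 0.4 m, from -1 to 1, then the turn about the tool's z as a share of 180 degrees, from -1 to 1. A call has exactly 8 rows; each row shifts and turns the commanded pose from where the row before left it, along the tool's axes as they then stand; what a row does not reach is not made up. A row lasts 1/12 s, in which the tool goes at most 41.7 mm and 7.16 degrees, less where a joint would pass 70% of its speed; a pose out of reach is approached as far as the arm can. A call with a number of a shift or a turn outside -1 to 1 is refused whole. A call with a gripper value outside its range is refused whole. The fingers move at their own pace and stop on an object; "squeeze" is the grip in N (left out, the last holds). Time passes only in rows, so rows that do not move let the fingers close, or fill a call up. It gives the time, the measured TCP pose, the force, the opening and the grip force at its end, in the units of the state.
- arm.sense(): the state, without advancing time (a new reading comes with each control period).
- arm.snapshot(name): name is "scene" or "top" or "wrist"; returns the picture (480x640x3 uint8, red, green, blue); there is no depth.
- arm.camera_info(name): a dict with "camera_matrix" (3x3 intrinsics, pixels), "cam_to_world" (4x4, takes a point from camera to world coordinates); the wrist camera has in their place "mount" (4x4, takes a point from camera to tool coordinates, whose origin is the TCP and whose axes are the flange's). Camera axes: x right, y up, looking along -z (the intrinsics and any distortion apply to the point x, -y, -z); pixel columns grow to the right and rows downward; lengths in mm; the calibration is good to about 2 mm. A picture is of the moment at which its call begins: read the wrist's pose just before it. camera_info takes no time and is no camera call.
- arm.job_done(): hands the job in; it is judged then, once.
Trained networks look in the newest picture that a camera, given by its name, has taken for a name from the list of things; names that differ only in an ending like _2 or _b are one class to them, and where a whole thing is asked for, a point or a joint stands for the part that bears it (a point fixed in the world has none). Each returns a list of dicts, best first, with "score" (0 to 1); they miss things now and then, are a little off and sometimes report something else, mostly with a low value. They report only what shows in the picture. A call takes as long as a camera call. They do not tell look-alikes from the thing itself.
- arm.look_for(name, camera): "uv" ([column, row] in pixels, amid what is visible of it).
- arm.pinpoint(name, camera): "uv" ([column, row] in pixels: a listed point, or the origin of a listed thing).
The state is a dict: "clock": time; "joint_positions": joint angles; "joint_velocities": joint speeds; "joint_efforts": joint torques, N m; "ee_pos": TCP position; "eef_rot": TCP orientation; "ft_force": force on the tool from outside, world axes, zero at the start; "ft_torque": the same for the moment, N m; "opening": finger opening in mm; "grasp_force": force on a finger pad.
Only numpy, scipy, OpenCV 4.12 (cv2) and the standard library are available. Lean on these libraries where they do the work, as an engineer would, in place of code of your own. Each camera call takes 0.05 s, during which the arm holds its last target. There are 200 camera calls.

## Task

Pick up the clutch drum, dunk it in the dip can by pressing it squarely down on the sprung plate until the plate is fully down, then lift it out and carry it clear of everything on the bench to the shaft standing in the vise. Hold it there level, its bore centred over the end of the shaft and about a centimetre above it, touching neither shaft nor vise, so that I can slip the thrust washer under it: finish while still holding it, do not lower it or let go. Leave the other things on the bench where they are.

Things in the scene. Friction and masses are not known exactly. Their poses are not given: they have to be found in the camera images.
- drum: clutch drum, the thing to be carried: cast-aluminium round cup, open side down, 100 mm across and 45 mm high, slotted outside, with a hollow round neck 46 mm across standing on the middle of its closed top from 45 to 90 mm above its lower rim (90 mm high in all; a round bore 32 mm wide runs right through). 0.36 to 0.54 kg. Stands upright on the bench. Origin: centre of its lower rim, on the bore's axis; z up along that axis
- drum_neck (a point): point on the drum's axis 70 mm above its lower rim, half-way up the neck: the height to grip the neck, across 46 mm, from above
- can: dip can, galvanised round bench can 196 mm across, open at the top, its rim 102 mm above the bench and 180 mm wide inside; a carrying loop at its +x side. It does not move. In its mouth lies a flat perforated steel plate 152 mm across on a spring. Origin: centre of its foot, on the bench
- plate_top (a point): centre of the upper face of the can's sprung plate, where the drum's rim is pressed; it rides with the plate and is 88 mm above the bench when the plate is up
- dip_plate (a joint): travel of the sprung plate in m: 0 up, 0.030 fully down (hard stop). It springs back by itself. From about 3 N it begins to sink, about 13 N in all (the drum's own weight included) brings it fully down; the drum's weight alone sinks it a few mm at most
- vise: blue bench vise with 100 mm jaws, bolted to the bench, about 290 mm long, jaw tops 130 mm above the bench, jaws 30 mm apart, opening along its x axis, its handle at the -x end. Origin: on the bench under the middle of the jaw gap
- shaft: steel transmission shaft, 145 mm long, clamped upright in the middle of the vise's jaws, does not move: 30 mm thick below, 26 mm above, ending in a nose 20 mm thick and 25 mm long. Origin: centre of its lower end, 70 to 90 mm above the bench; z up along it
- shaft_tip (a point): centre of the flat upper end of the shaft's nose (215 to 235 mm above the bench); z up along the shaft's axis
- oil_bottle: bystander: grey oil bottle, 60 x 96 mm, 214 mm high with its yellow cap, stands on the bench next to the drum. Origin: centre of its underside
- ring_gear: bystander: dark steel ring gear lying on the bench, 118 mm across, 34 mm high. Origin: centre of its underside
- clutch_pack: bystander: stack of clutch plates lying on the bench, 126 mm across, 27 mm high. Origin: centre of its underside
- washer: bystander: brass thrust washer lying on the bench, 62 mm across, 5 mm thick. Origin: centre of its underside
Not all that is in view belongs to the job. There is more than one size of the drum; the one meant has the size given above. Several things look just like the can: the one meant starts nearest to the robot's base.

How it is judged:
By the outcome, as a careful person would: the job done as asked, in the order asked, and still so for the second after the job is handed in, while the arm keeps its last pose, push and grip.
It also fails if it takes over 58 s, if anything falls off the work surface, if the arm or the gripper's body presses on something with over 40 N, if the wrist force passes 120 N, or if a joint passes its speed limit or range.

## Working session

There is one attempt and no reset: what is moved stays moved. The work goes in short steps, Python scripts to look and compute and a tool call to move; the robot and the scene stay as the last step left them, time stands still between calls to the robot, and variables do not carry over. Pictures are saved under pics/ and viewed, at most 10 in all, crops included, and the job is handed in when it is done.

Besides the shell and the picture viewer there is one more tool, called after "Request:" by a JSON object that holds its "method" and its "body". play_rows: Moves the arm, as the interface text tells. Its arguments: {"type":"object","properties":{"deltas":{"type":"array"},"squeeze":{"type":"number"}},"required":["deltas"]}

```bash
mkdir -p pics
cat > h.py <<'E'
import numpy as np, cv2
from station import arm
def cam(n):
    c=arm.camera_info(n); K=np.array(c["camera_matrix"],float)
    if n=="wrist":
        s=arm.sense(); T=np.eye(4); T[:3,:3]=np.array(s["eef_rot"]); T[:3,3]=s["ee_pos"]; M=T@np.array(c["mount"])
    else: M=np.array(c["cam_to_world"])
    return K,M,c
def at_z(n,uv,z):
    K,M,_=cam(n); d=np.linalg.inv(K)@[uv[0],uv[1],1]; d=M[:3,:3]@[d[0],-d[1],-d[2]]; o=M[:3,3]
    return o+d*(z-o[2])/d[2]
def proj(n,P):
    K,M,_=cam(n); p=np.linalg.inv(M)@[*P,1]; q=K@[p[0],-p[1],-p[2]]; return q[:2]/q[2]
def save(n,f): 
    im=arm.snapshot(n); cv2.imwrite(f"pics/{f}.png",im[:,:,::-1]); return im
E
python3 - <<'E'
from h import *
np.set_printoptions(precision=1,suppress=True)
Z={"drum":0,"drum_neck":70,"can":0,"plate_top":88,"vise":0,"shaft_tip":225,"oil_bottle":0,"ring_gear":0,"clutch_pack":0,"washer":0}
ims=[]
for n in("scene","top"):
    ims.append(save(n,n+"0")); c=cam(n)[2]; print(n,{k:v for k,v in c.items() if k not in("cam_to_world",)}, cam(n)[1])
    for t,z in Z.items():
        for r in arm.pinpoint(t,n): 
            if r["score"]>.2: print(t,np.array(r["uv"]),round(r["score"],2),at_z(n,r["uv"],z))
s=arm.sense();print(s)
E
```

```text
scene {'camera_matrix': array([[450.8,   0. , 326.9],
       [  0. , 450.8, 243.4],
       [  0. ,   0. ,   1. ]])} [[   0.4   -0.7    0.6 1119.3]
 [   0.9    0.3   -0.2 -121.3]
 [  -0.     0.6    0.8 1008.5]
 [   0.     0.     0.     1. ]]
drum [250.4 289.6] 0.94 [462.  -71.6   0. ]
drum [169.1 251. ] 0.94 [ 250.7 -244.     0. ]
drum_neck [246. 277.] 0.69 [468.  -74.3  70. ]
drum_neck [164.2 226.2] 0.55 [ 221.2 -231.7   70. ]
can [396.5 260. ] 0.96 [528.6 325.    0. ]
can [473.2 213.6] 0.71 [468.9 613.6   0. ]
can [134.1 324. ] 0.22 [ 444.1 -367.9   -0. ]
plate_top [401.9 238.1] 0.93 [524.  332.1  88. ]
plate_top [480.5 195.6] 0.68 [477.3 606.3  88. ]
vise [143.6 340.2] 0.7 [ 498. -353.    0.]
shaft_tip [106.2 290.5] 0.89 [ 494.6 -354.2  225. ]
shaft_tip [250.4 287.1] 0.54 [602.9 -80.9 225. ]
oil_bottle [302.7 272.2] 0.77 [464.8  74.2   0. ]
ring_gear [262.5 365.2] 0.89 [ 672.3 -106.2    0. ]
clutch_pack [334.4 330.5] 0.78 [656.5  84.    0. ]
washer [272.8 407.2] 0.87 [ 773.8 -115.1    0. ]
washer [334.5 331.2] 0.28 [658.3  83.5   0. ]
top {'camera_matrix': array([[593.5,   0. , 323
[... 725 characters left out ...]
.7 267.7] 0.77 [450.5  77.7   0. ]
ring_gear [395.2 195.7] 0.76 [ 670.5 -101.6    0. ]
clutch_pack [330.6 198.8] 0.89 [656.4  91.    0. ]
washer [243.3 237.3] 0.7 [534.3 345.6   0. ]
washer [399.8 159.6] 0.55 [ 782.4 -115.1    0. ]
{'clock': 1.1, 'joint_positions': array([70.1, 20.1, 94.6, -0. , 65.3, -4.8]), 'joint_velocities': array([-0.,  0., -0., -0.,  0., -0.]), 'joint_efforts': array([ -0. , -49.7, -28.5,   0.1,   0. ,  -0. ]), 'ee_pos': array([142.9, 531.1, 226.6]), 'eef_rot': array([[-1. ,  0.3,  0. ],
       [ 0.3,  1. ,  0. ],
       [-0. ,  0. , -1. ]]), 'ft_force': array([-0.6, -0.4,  0.1]), 'ft_torque': array([ 0. , -0.1, -0. ]), 'grasp_force': 0.0, 'opening': 93.24452978284873}
```

View pics/top0.png

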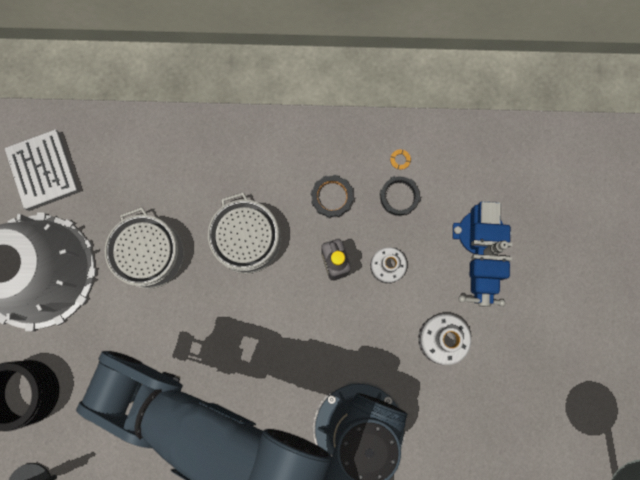

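View pics/scene0.png

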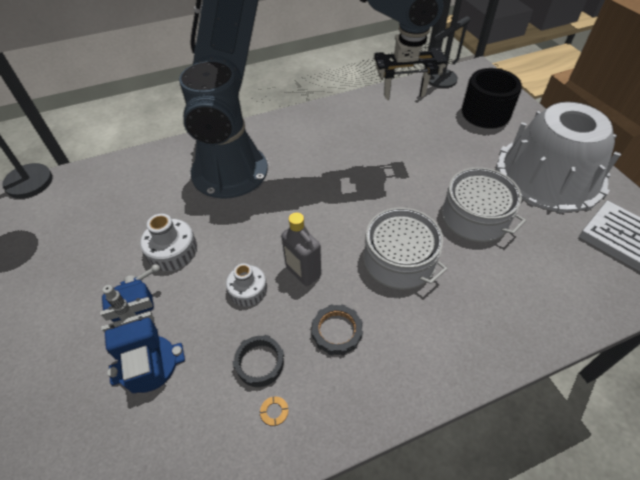

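Candidates for the drum are the small one at top (389,265) and the large one at top (446,338). The small one spans about 36 px at 0.35 px/mm, so about 100 mm. The large one is about 146 mm. For the can, (244,233) is 625 mm from the base and (140,250) is 777 mm, so I take the first. I'll check the drum in a crop.

Run:
```python
from h import *
im=cv2.imread("pics/top0.png")
for P,c in(((454,-78),(0,0,255)),((252,-246),(0,255,0))):
    for r,z in((50,45),(23,90)):
        pts=np.array([proj("top",(P[0]+r*np.cos(a),P[1]+r*np.sin(a),z)) for a in np.linspace(0,6.28,40)])
        print(np.ptp(pts,axis=0))
        globals().setdefault("L",[]).append((pts,c))
x0,y0,k=310,220,4.5
cr=cv2.resize(im[y0:y0+130,x0:x0+175],None,fx=k,fy=k,interpolation=cv2.INTER_CUBIC)
for p,c in L: cv2.polylines(cr,[np.int32((p-[x0,y0])*k)],True,c,1)
cv2.imwrite("pics/crop1.png",cr)
```

```text
[35.04005267 34.88231889]
[16.55110634 16.47020736]
[35.70164219 36.26443783]
[16.87215822 17.14091608]
```

View pics/crop1.png

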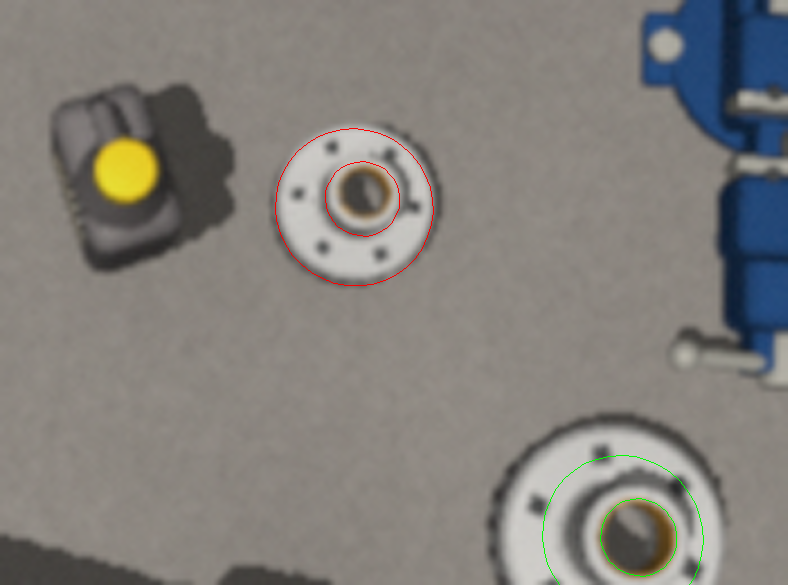

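Request:
{"method": "play_rows", "body": {"deltas": [[-1,[0,0,-0.03],0.03785],[-1,[0,0,-0.03],0.03785],[-1,[0,0,-0.03],0.03785],[-1,[0,0,-0.03],0.03785],[-1,[0,0,-0.03],0.03785],[-1,[0,0,-0.03],0.03785],[-1,[0,0,-0.03],0.03785],[-1,[0,0,-0.03],0.03785]]}}

```text
clock: 1.77
ee_pos: [142.8, 531.1, 323.2]
eef_rot: [[-0.344, 0.939, -0.0], [0.939, 0.344, -0.0], [-0.0, -0.0, -1.0]]
ft_force: [-0.3, 0.4, 0.0]
opening: 93.0
grasp_force: 0.0
```

The 100 mm red outline fits the small drum, centred at crop (357,205), i.e. top (389,265). The large drum overflows the green outline, so the small one is the right part. The bottle stands to its left at (337,258).

Request:
{"method": "play_rows", "body": {"deltas": [[-1,[0,0,0],0.0373],[-1,[0,0,0],0.0373],[-1,[0,0,0],0.0373],[-1,[-0.09,0.046,0],0],[-1,[-0.09,0.046,0],0],[-1,[-0.09,0.046,0],0],[-1,[-0.09,0.046,0],0],[-1,[-0.09,0.046,0],0]]}}

```text
clock: 2.43
ee_pos: [236.1, 349.9, 322.6]
eef_rot: [[-0.006, 1.0, 0.0], [1.0, 0.006, 0.0], [0.0, 0.0, -1.0]]
ft_force: [1.8, 0.7, 0.9]
opening: 92.7
grasp_force: 0.0
```

Request:
{"method": "play_rows", "body": {"deltas": [[-1,[-0.09,0.046,0],0],[-1,[-0.09,0.046,0],0],[-1,[-0.09,0.046,0],0],[-1,[-0.09,0.046,0],0],[-1,[-0.09,0.046,0],0],[-1,[-0.09,0.046,0],0],[-1,[-0.09,0.046,0],0],[-1,[-0.09,0.046,0],0]]}}

```text
clock: 3.1
ee_pos: [384.9, 62.3, 323.0]
eef_rot: [[-0.005, 1.0, 0.001], [1.0, 0.005, 0.0], [0.0, 0.001, -1.0]]
ft_force: [1.1, 1.3, -0.5]
opening: 93.0
grasp_force: 0.0
```

Request:
{"method": "play_rows", "body": {"deltas": [[-1,[-0.09,0.046,0],0],[-1,[-0.09,0.046,0],0],[-1,[-0.09,0.046,0],0],[-1,[-0.07,0.03,0],0],[-1,[0,0,0],0],[-1,[0,0,0],0],[-1,[0,0,0],0],[-1,[0,0,0],0]]}}

```text
clock: 3.77
ee_pos: [452.0, -70.4, 322.8]
eef_rot: [[-0.006, 1.0, 0.0], [1.0, 0.006, 0.0], [0.0, 0.0, -1.0]]
ft_force: [-0.7, 0.2, 0.6]
opening: 93.4
grasp_force: 0.0
```

Run:
```python
from h import *
np.set_printoptions(precision=2,suppress=True)
s=arm.sense(); print(s["ee_pos"],s["joint_positions"],s["eef_rot"]); print(cam("wrist")[2])
save("wrist","w1")
for t,z in(("drum",0),("drum_neck",70)):
    for r in arm.pinpoint(t,"wrist"): print(t,np.array(r["uv"]),r["score"],at_z("wrist",r["uv"],z))
```

```text
[452.04 -70.41 322.77] [-14.69   5.    99.89   0.01  75.11 -15.05] [[-0.01  1.    0.  ]
 [ 1.    0.01  0.  ]
 [ 0.    0.   -1.  ]]
{'camera_matrix': array([[333.28,   0.  , 322.23],
       [  0.  , 333.28, 240.48],
       [  0.  ,   0.  ,   1.  ]]), 'mount': array([[   0.  ,    0.97,    0.24,   67.88],
       [   1.  ,   -0.  ,    0.  ,   -1.87],
       [   0.  ,    0.24,   -0.97, -158.88],
       [   0.  ,    0.  ,    0.  ,    1.  ]])}
drum [326.5 207.4] 0.62 [456.38 -74.16   0.  ]
drum_neck [326.3 218.7] 0.82 [455.37 -78.1   70.  ]
```

View pics/w1.png

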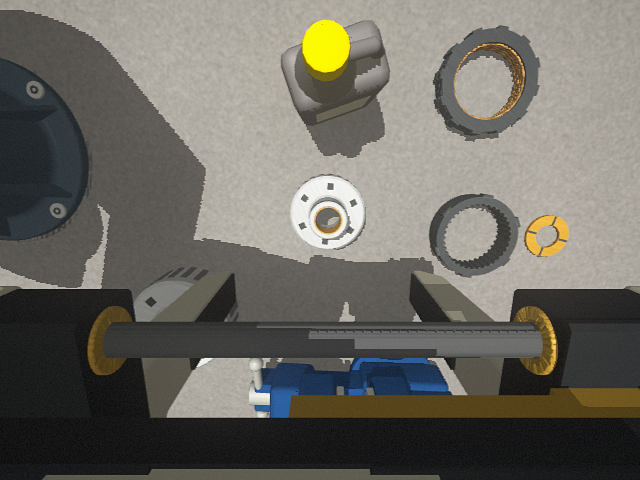

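The wrist picture shows the drum neck at (328,218), the bottle at (330,70) and the vise behind the fingers. Descending part way, then checking again.

Request:
{"method": "play_rows", "body": {"deltas": [[-1,[-0.008,0.005,0.07],0],[-1,[-0.008,0.005,0.07],0],[-1,[0,0,0.07],0],[-1,[0,0,0.07],0],[-1,[0,0,0.07],0],[-1,[0,0,0],0],[-1,[0,0,0],0],[-1,[0,0,0],0]]}}

```text
clock: 4.58
ee_pos: [457.2, -77.6, 184.2]
eef_rot: [[-0.006, 1.0, 0.002], [1.0, 0.006, -0.001], [-0.001, 0.002, -1.0]]
ft_force: [-0.7, 0.5, -0.6]
opening: 93.1
grasp_force: 0.0
```

Run:
```python
from h import *
np.set_printoptions(precision=2,suppress=True)
s=arm.sense(); print(s["ee_pos"])
save("wrist","w2")
for t,z in(("drum",0),("drum_neck",70)):
    for r in arm.pinpoint(t,"wrist"): print(t,np.array(r["uv"]),r["score"],at_z("wrist",r["uv"],z))
im=cv2.imread("pics/w2.png")
P=(456.5,-77)
for r,z in((50,45),(23,90),(16,90)):
    pts=np.array([proj("wrist",(P[0]+r*np.cos(a),P[1]+r*np.sin(a),z)) for a in np.linspace(0,6.28,60)])
    cv2.polylines(im,[np.int32(pts)],True,(0,0,255),1)
cv2.imwrite("pics/w2o.png",im)
```

```text
[457.18 -77.6  184.22]
drum_neck [324.4 236.3] 0.77 [457.32 -75.09  70.  ]
```

View pics/w2o.png

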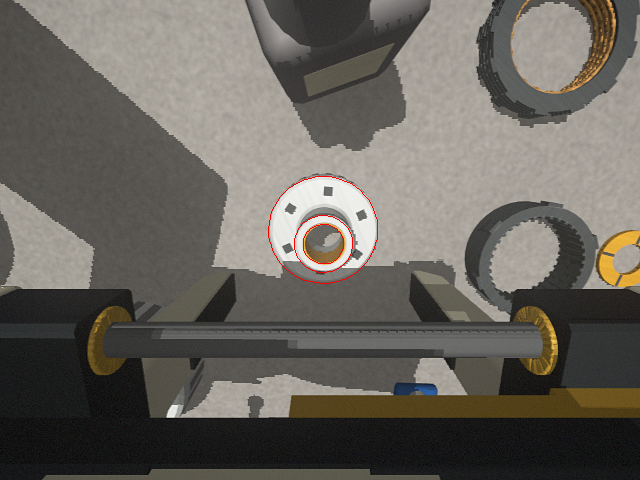

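The outlines at (456.5, -77) match the drum's flange and bore, so it is centred between the fingers. Going down and gripping.

Request:
{"method": "play_rows", "body": {"deltas": [[-1,[0.0015,-0.0015,0.06],0],[-1,[0,0,0.06],0],[-1,[0,0,0.06],0],[-1,[0,0,0.06],0],[-1,[0,0,0.04],0],[-1,[0,0,0.0275],0],[-1,[0,0,0],0],[-1,[0,0,0],0]]}}

```text
clock: 5.4
ee_pos: [456.2, -77.2, 60.3]
eef_rot: [[-0.005, 1.0, 0.0], [1.0, 0.005, -0.0], [-0.0, 0.0, -1.0]]
ft_force: [1.0, -0.2, -0.3]
opening: 92.7
grasp_force: 0.0
```

Request:
{"method": "play_rows", "body": {"deltas": [[0.3,[0,0,0],0],[0.3,[0,0,0],0],[0.3,[0,0,0],0],[0.3,[0,0,0],0],[0.3,[0,0,0],0],[0.3,[0,0,0],0],[1,[0,0,0],0],[1,[0,0,0],0]], "squeeze": 40}}

```text
clock: 6.07
ee_pos: [456.5, -77.2, 59.9]
eef_rot: [[-0.005, 1.0, 0.002], [1.0, 0.005, -0.0], [-0.0, 0.002, -1.0]]
ft_force: [3.7, 0.5, -0.4]
opening: 45.2
grasp_force: 40.0
```

Request:
{"method": "play_rows", "body": {"deltas": [[1,[0,0,0],0],[1,[0,0,0],0],[1,[0,0,-0.02],0],[1,[0,0,-0.04],0],[1,[0,0,-0.08],0],[1,[0,0,-0.08],0],[1,[0,0,-0.08],0],[1,[0,0,-0.08],0]]}}

```text
clock: 6.73
ee_pos: [454.4, -76.7, 213.0]
eef_rot: [[-0.005, 1.0, -0.003], [1.0, 0.005, 0.001], [0.001, -0.003, -1.0]]
ft_force: [0.6, 0.1, -5.4]
opening: 45.3
grasp_force: 40.0
```

Request:
{"method": "play_rows", "body": {"deltas": [[1,[0,0,-0.08],0],[1,[0,0,-0.08],0],[1,[0,0,-0.08],0],[1,[0,0,-0.06],0],[1,[0,0,-0.02],0],[1,[0,0,0],0],[1,[0,0,0],0],[1,[0,0,0],0]]}}

```text
clock: 7.4
ee_pos: [454.9, -76.9, 337.6]
eef_rot: [[-0.005, 1.0, -0.004], [1.0, 0.005, 0.001], [0.001, -0.004, -1.0]]
ft_force: [0.0, -0.4, -5.8]
opening: 45.2
grasp_force: 40.0
```

Run:
```python
from h import *
np.set_printoptions(precision=2,suppress=True)
s=arm.sense(); print(s["ee_pos"],s["opening"],s["ft_force"],s["ft_torque"])
for n in ("top","scene"):
  save(n,n+"2")
  for t,z in(("plate_top",88),("can",0),("shaft_tip",225),("drum_neck",s["ee_pos"][2]+10),("drum",s["ee_pos"][2]-60)):
    for r in arm.pinpoint(t,n):
        if r["score"]>.4: print(n,t,np.array(r["uv"]),round(r["score"],2),at_z(n,r["uv"],z))
# can rim outline check
out=[]
P=(530,332)
for n,(x0,y0) in(("top",(195,180)),("scene",(340,190))):
  im=cv2.imread(f"pics/{n}2.png")
  k=4; cr=cv2.resize(im[y0:y0+110,x0:x0+100],None,fx=k,fy=k,interpolation=cv2.INTER_CUBIC)
  for r,z in((90,102),(76,88)):
    pts=np.array([proj(n,(P[0]+r*np.cos(a),P[1]+r*np.sin(a),z)) for a in np.linspace(0,6.28,80)])
    cv2.polylines(cr,[np.int32((pts-[x0,y0]+.5)*k)],True,(0,0,255),1)
  out.append(cr)
cv2.imwrite("pics/can.png",np.hstack(out))
```

```text
[454.92 -76.87 337.58] 45.23226102911388 [ 0.01 -0.45 -5.8 ] [-0.12  0.03  0.04]
top plate_top [141.6 250.3] 0.7 [477.15 614.61  88.  ]
top plate_top [240.5 231.7] 0.62 [536.02 342.36  88.  ]
top plate_top [398.1 197.4] 0.46 [644.91 -98.73  88.  ]
top can [149.7 253.7] 0.7 [479.27 617.05   0.  ]
top can [244.5 239. ] 0.56 [529.29 341.82   0.  ]
top shaft_tip [503.4 244.2] 0.62 [ 496.37 -351.26  225.  ]
top drum_neck [446.5 339.6] 0.82 [ 252.78 -176.53  347.58]
top drum [439.3 336.3] 0.55 [ 259.81 -174.05  277.58]
scene plate_top [480.3 191.7] 0.93 [464.44 614.49  88.  ]
scene plate_top [404.5 237.3] 0.64 [524.32 339.53  88.  ]
scene can [398.2 258. ] 0.94 [524.49 332.5    0.  ]
scene can [477.8 211.6] 0.63 [467.65 630.66   0.  ]
scene shaft_tip [105.9 288.4] 0.68 [ 489.15 -354.24  225.  ]
scene drum_neck [163.2 229.1] 0.98 [ 493.32 -202.1   347.58]
scene drum_neck [223.5 196.1] 0.58 [454.68 -73.96 347.58]
scene drum [174.6 251.6] 0.91 [ 495.69 -200.23  277.58]
scene drum [230.  219.1] 0.68 [455.85 -73.69 277.58]
```

View pics/can.png

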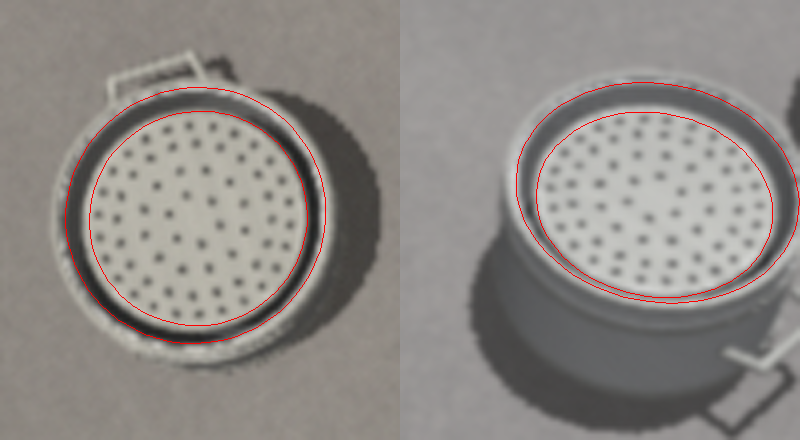

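The plate and rim outlines drawn for (530, 332) fit in both views, plate centre about (196,218) left and (655,205) right. I'll carry the drum over the can.

Request:
{"method": "play_rows", "body": {"deltas": [[1,[0.045,0.008,0],0],[1,[0.08,0.015,0],0],[1,[0.093,0.017,0],0],[1,[0.093,0.017,0],0],[1,[0.093,0.017,0],0],[1,[0.093,0.017,0],0],[1,[0.093,0.017,0],0],[1,[0.093,0.017,0],0]], "squeeze": 55}}

```text
clock: 8.67
ee_pos: [504.3, 198.4, 339.7]
eef_rot: [[-0.005, 1.0, 0.0], [1.0, 0.005, 0.0], [0.0, 0.0, -1.0]]
ft_force: [0.9, 0.3, -5.3]
opening: 45.1
grasp_force: 55.0
```

Request:
{"method": "play_rows", "body": {"deltas": [[1,[0.093,0.017,0],0],[1,[0.093,0.017,0],0],[1,[0.08,0.017,0],0],[1,[0.055,0.01,0],0],[1,[0.02,0.003,0],0],[1,[0,0,0],0],[1,[0,0,0],0],[1,[0,0,0],0]]}}

```text
clock: 9.33
ee_pos: [529.3, 331.7, 339.7]
eef_rot: [[-0.004, 1.0, -0.0], [1.0, 0.004, -0.0], [-0.0, -0.0, -1.0]]
ft_force: [0.5, -0.2, -5.6]
opening: 45.2
grasp_force: 55.0
```

Run:
```python
from h import *
np.set_printoptions(precision=2,suppress=True)
s=arm.sense(); print(s["ee_pos"],s["opening"],s["ft_force"],s["ft_torque"],s["joint_positions"])
im=save("wrist","w3")
for t,z in(("plate_top",88),("can",0),("drum_neck",s["ee_pos"][2]+10)):
    for r in arm.pinpoint(t,"wrist"):
        if r["score"]>.2: print(t,np.array(r["uv"]),round(r["score"],2),at_z("wrist",r["uv"],z))
P=(530,332);im=im[:,:,::-1].copy()
for r,z in((90,102),(98,102),(76,88)):
    pts=np.array([proj("wrist",(P[0]+r*np.cos(a),P[1]+r*np.sin(a),z)) for a in np.linspace(0,6.28,80)])
    cv2.polylines(im,[np.int32(pts)],True,(0,0,255),1)
e=s["ee_pos"]; R=np.array(s["eef_rot"])
for r,z in((50,-15),(23,30),(16,30)):
    pts=np.array([proj("wrist",e+R@np.array([r*np.cos(a),r*np.sin(a),-z])) for a in np.linspace(0,6.28,80)])
    cv2.polylines(im,[np.int32(pts)],True,(0,255,0),1)
cv2.imwrite("pics/w3o.png",im)
```

```text
[529.31 331.71 339.73] 45.22923122384087 [ 0.54 -0.25 -5.62] [-0.03  0.12 -0.02] [27.81 23.46 73.89 -0.02 82.66 27.57]
drum_neck [320.8 301. ] 0.89 [526.8  332.16 349.73]
```

View pics/w3o.png

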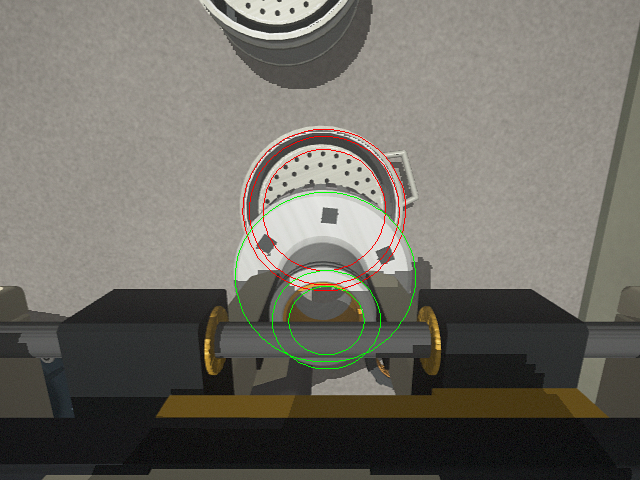

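Drum sits about in the grasp centre, perhaps 2 mm toward the camera. The can rim fits (529, 332). Lowering to just over the plate, then pressing in steps.

Request:
{"method": "play_rows", "body": {"deltas": [[1,[-0.003,0,0.04],0],[1,[0,0,0.08],0],[1,[0,0,0.08],0],[1,[0,0,0.08],0],[1,[0,0,0.08],0],[1,[0,0,0.06],0],[1,[0,0,0.03],0],[1,[0,0,0.01],0]]}}

```text
clock: 10.2
ee_pos: [528.7, 331.0, 153.9]
eef_rot: [[-0.005, 1.0, -0.003], [1.0, 0.005, -0.001], [-0.001, -0.003, -1.0]]
ft_force: [-0.4, -1.1, -3.9]
opening: 45.3
grasp_force: 55.0
```

Request:
{"method": "play_rows", "body": {"deltas": [[1,[0,0,0.006],0],[1,[0,0,0.006],0],[1,[0,0,0.006],0],[1,[0,0,0.006],0],[1,[0,0,0.006],0],[1,[0,0,0.006],0],[1,[0,0,0.006],0],[1,[0,0,0.006],0]]}}

```text
clock: 10.87
ee_pos: [529.9, 332.0, 137.0]
eef_rot: [[-0.005, 1.0, 0.002], [1.0, 0.005, 0.001], [0.001, 0.002, -1.0]]
ft_force: [2.2, 0.0, 1.8]
opening: 45.1
grasp_force: 55.0
```

Request:
{"method": "play_rows", "body": {"deltas": [[1,[0,0,0.006],0],[1,[0,0,0.006],0],[1,[0,0,0.006],0],[1,[0,0,0.006],0],[1,[0,0,0.006],0],[1,[0,0,0.006],0],[1,[0,0,0],0],[1,[0,0,0],0]]}}

```text
clock: 11.53
ee_pos: [529.9, 332.0, 122.5]
eef_rot: [[-0.005, 1.0, 0.002], [1.0, 0.005, 0.001], [0.001, 0.002, -1.0]]
ft_force: [3.8, 2.1, 6.8]
opening: 45.3
grasp_force: 55.0
```

Request:
{"method": "play_rows", "body": {"deltas": [[1,[0,0,0.004],0],[1,[0,0,0.004],0],[1,[0,0,0.003],0],[1,[0,0,0.002],0],[1,[0,0,0],0],[1,[0,0,0],0],[1,[0,0,0],0],[1,[0,0,0],0]]}}

```text
clock: 12.2
ee_pos: [530.0, 332.0, 117.8]
eef_rot: [[-0.005, 1.0, 0.002], [1.0, 0.005, 0.001], [0.001, 0.002, -1.0]]
ft_force: [2.6, 1.1, 9.7]
opening: 45.4
grasp_force: 55.0
```

Request:
{"method": "play_rows", "body": {"deltas": [[1,[0,0,0.003],0],[1,[0,0,0.003],0],[1,[0,0,0],0],[1,[0,0,0],0],[1,[0,0,0],0],[1,[0,0,0],0],[1,[0,0,0],0],[1,[0,0,0],0]]}}

```text
clock: 12.87
ee_pos: [530.1, 332.1, 117.6]
eef_rot: [[-0.005, 1.0, 0.002], [1.0, 0.005, 0.001], [0.001, 0.002, -1.0]]
ft_force: [-2.8, -1.8, 30.4]
opening: 45.2
grasp_force: 55.0
```

The hard stop is reached: z held at 117.6 (rim about 58 mm) while force rose to 30 N. Lifting out.

Request:
{"method": "play_rows", "body": {"deltas": [[1,[0,0,-0.008],0],[1,[0,0,-0.03],0],[1,[0,0,-0.06],0],[1,[0,0,-0.08],0],[1,[0,0,-0.08],0],[1,[0,0,-0.08],0],[1,[0,0,-0.08],0],[1,[0,0,-0.08],0]]}}

```text
clock: 13.53
ee_pos: [528.0, 331.2, 313.5]
eef_rot: [[-0.005, 1.0, -0.004], [1.0, 0.005, -0.002], [-0.002, -0.004, -1.0]]
ft_force: [0.6, -0.0, -5.4]
opening: 45.4
grasp_force: 55.0
```

Request:
{"method": "play_rows", "body": {"deltas": [[1,[0,0,-0.05],0],[1,[0,0,-0.02],0],[1,[-0.03,-0.002,0],0],[1,[-0.06,-0.004,0],0],[1,[-0.09,-0.004,0],0],[1,[-0.095,-0.005,0],0],[1,[-0.095,-0.005,0],0],[1,[-0.095,-0.005,0],0]]}}

```text
clock: 14.2
ee_pos: [518.5, 143.4, 338.8]
eef_rot: [[-0.006, 1.0, -0.005], [1.0, 0.006, -0.001], [-0.001, -0.005, -1.0]]
ft_force: [1.0, 0.8, -4.6]
opening: 45.2
grasp_force: 55.0
```

Request:
{"method": "play_rows", "body": {"deltas": [[1,[-0.095,-0.005,0],0],[1,[-0.095,-0.005,0],0],[1,[-0.095,-0.005,0],0],[1,[-0.095,-0.005,0],0],[1,[-0.095,-0.005,0],0],[1,[-0.095,-0.005,0],0],[1,[-0.095,-0.005,0],0],[1,[-0.095,-0.005,0],0]]}}

```text
clock: 14.87
ee_pos: [503.9, -160.2, 339.0]
eef_rot: [[-0.005, 1.0, -0.004], [1.0, 0.005, 0.002], [0.002, -0.004, -1.0]]
ft_force: [0.5, 0.1, -3.9]
opening: 45.1
grasp_force: 55.0
```

Request:
{"method": "play_rows", "body": {"deltas": [[1,[-0.09,-0.005,0],0],[1,[-0.09,-0.005,0],0],[1,[-0.06,-0.005,0],0],[1,[-0.03,-0.005,0],0],[1,[0,0,0],0],[1,[0,0,0],0],[1,[0,0,0],0],[1,[0,0,0],0]]}}

```text
clock: 15.53
ee_pos: [498.4, -265.2, 341.3]
eef_rot: [[-0.007, 1.0, -0.001], [1.0, 0.007, 0.001], [0.001, -0.001, -1.0]]
ft_force: [-0.3, 0.5, -4.9]
opening: 45.2
grasp_force: 55.0
```

Run:
```python
from h import *
np.set_printoptions(precision=2,suppress=True)
s=arm.sense(); print(s["ee_pos"],s["opening"],s["ft_force"],s["ft_torque"],s["eef_rot"])
e=s["ee_pos"]
for n in ("top","scene","wrist"):
  save(n,n+"4")
  for t,z in(("shaft_tip",225),("vise",0),("drum_neck",e[2]+10),("drum",e[2]-60)):
    for r in arm.pinpoint(t,n):
        if r["score"]>.3: print(n,t,np.array(r["uv"]),round(r["score"],2),at_z(n,r["uv"],z))
```

```text
[ 498.41 -265.17  341.31] 45.24349079294057 [-0.3   0.51 -4.92] [-0.1   0.11  0.03] [[-0.01  1.   -0.  ]
 [ 1.    0.01  0.  ]
 [ 0.   -0.   -1.  ]]
top drum_neck [480.1 237.9] 0.47 [ 490.29 -257.5   351.31]
top drum [473.1 238.1] 0.58 [ 501.05 -259.14  281.31]
scene shaft_tip [107.5 287.7] 0.73 [ 488.7  -351.02  225.  ]
scene vise [141.2 340.3] 0.66 [ 495.99 -358.43    0.  ]
scene drum_neck [129.2 240.3] 0.86 [ 498.93 -264.9   351.31]
scene drum_neck [162.3 227.4] 0.75 [ 491.95 -202.45  351.31]
scene drum [145.  262.6] 0.95 [ 502.84 -259.25  281.31]
scene drum [173.6 253.7] 0.85 [ 503.34 -202.72  281.31]
wrist shaft_tip [528.9  99.4] 0.55 [ 654.86 -154.95  225.  ]
wrist drum_neck [117.1 186.4] 0.88 [ 405.11 -211.98  351.31]
wrist drum_neck [320.8 301.9] 0.65 [ 495.76 -266.83  351.31]
wrist drum_neck [320.7 276.5] 0.42 [ 495.65 -253.8   351.31]
wrist drum [162.  185.8] 0.78 [ 391.74 -217.67  281.31]
wrist drum [319.9 259.4] 0.57 [ 494.82 -267.2   281.31]
```

```bash
cat >> h.py <<'E'
def tri(L):
    A=np.zeros((3,3));b=np.zeros(3)
    for n,uv in L:
        K,M,_=cam(n); d=np.linalg.inv(K)@[uv[0],uv[1],1]; d=M[:3,:3]@[d[0],-d[1],-d[2]]; d/=np.linalg.norm(d)
        Q=np.eye(3)-np.outer(d,d); A+=Q; b+=Q@M[:3,3]
    return np.linalg.solve(A,b)
E
python3 - <<'E'
from h import *
np.set_printoptions(precision=2,suppress=True)
T=tri([("top",(503.2,243.3)),("scene",(106.5,289))]); print("tip",T,proj("top",T),proj("scene",T))
P=np.array([496.,-352,225])
out=[]
for n,f,(x0,y0) in(("top","top0",(465,215)),("scene","scene4",(75,240))):
  im=cv2.imread(f"pics/{f}.png"); k=7
  cr=cv2.resize(im[y0:y0+75,x0:x0+56],None,fx=k,fy=k,interpolation=cv2.INTER_CUBIC)
  for c,z in(((0,255,0),215),((0,0,255),225),((255,0,255),235)):
   for r,zz in((10,z),(10,z-25),(13,z-25)):
    pts=np.array([proj(n,(P[0]+r*np.cos(a),P[1]+r*np.sin(a),zz)) for a in np.linspace(0,6.28,40)])
    if zz==z or z==225: cv2.polylines(cr,[np.int32((pts-[x0,y0]+.5)*k)],True,c,1)
  out.append(cr)
cv2.imwrite("pics/tip.png",np.hstack(out))
E
```

```text
tip [ 497.53 -349.74  232.6 ] [503.7 243.3] [107.17 288.91]
```

View pics/tip.png

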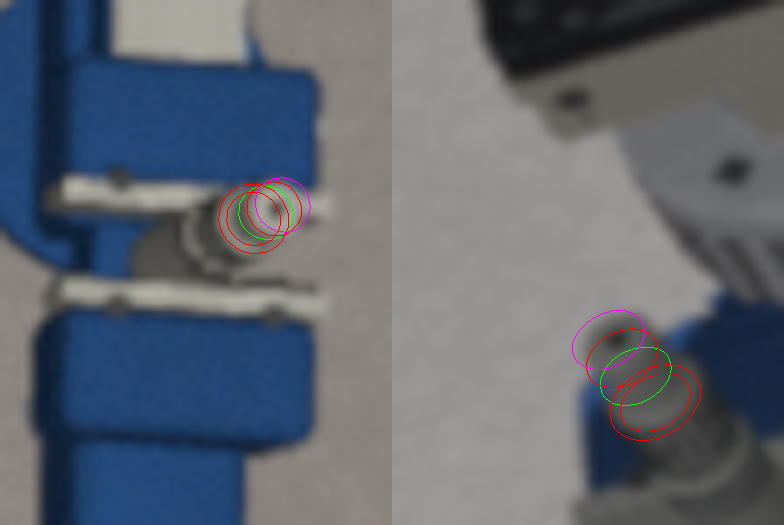

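In scene4 the shaft tip is at about (106.7,288.1), and in top it is about (503.8,244). That puts the tip near z 230. For a better fix I'll pass over it so that the wrist camera sees the tip beside the drum.

Request:
{"method": "play_rows", "body": {"deltas": [[1,[-0.03,0,0],0],[1,[-0.06,0,-0.01],0],[1,[-0.08,0,-0.01],0],[1,[-0.08,0,0],0],[1,[-0.08,0,0],0],[1,[-0.08,0,0],0],[1,[-0.055,0,0],0],[1,[-0.02,0,0],0]]}}

```text
clock: 16.95
ee_pos: [498.4, -464.1, 348.5]
eef_rot: [[-0.003, 1.0, -0.001], [1.0, 0.003, -0.0], [-0.0, -0.001, -1.0]]
ft_force: [-0.1, 0.2, -4.9]
opening: 45.3
grasp_force: 55.0
```

Request:
{"method": "play_rows", "body": {"deltas": [[1,[0,0,0],0],[1,[0,0,0],0],[1,[0,0,0],0],[1,[0,0,0],0],[1,[0,0,0],0],[1,[0,0,0],0],[1,[0,0,0],0],[1,[0,0,0],0]]}}

```text
clock: 17.62
ee_pos: [499.5, -460.2, 349.8]
eef_rot: [[-0.005, 1.0, 0.0], [1.0, 0.005, -0.0], [-0.0, 0.0, -1.0]]
ft_force: [-0.6, -0.5, -5.1]
opening: 45.4
grasp_force: 55.0
```

Run:
```python
from h import *
np.set_printoptions(precision=2,suppress=True)
s=arm.sense(); e=s["ee_pos"]; R=np.array(s["eef_rot"]); print(e,R,s["ft_force"])
T=tri([("top",(503.8,244)),("scene",(106.7,288.1))]); print("tip",T)
im=save("wrist","w5")[:,:,::-1].copy()
for t in("shaft_tip","drum_neck","drum"):
    for r in arm.pinpoint(t,"wrist"): print(t,np.array(r["uv"]),round(r["score"],2),at_z("wrist",r["uv"],230 if t=="shaft_tip" else 0))
for n in("top","scene"):
  save(n,n+"5")
  for r in arm.pinpoint("shaft_tip",n): print(n,np.array(r["uv"]),round(r["score"],2))
for r,z in((10,0),(10,-25),(13,-25)):
    pts=np.array([proj("wrist",T+[r*np.cos(a),r*np.sin(a),z]) for a in np.linspace(0,6.28,60)])
    cv2.polylines(im,[np.int32(pts*4)],True,(0,0,255),1,cv2.LINE_AA,2)
for r,z in((50,-15),(23,30),(16,30)):
    pts=np.array([proj("wrist",e+R@np.array([r*np.cos(a),r*np.sin(a),-z])) for a in np.linspace(0,6.28,80)])
    cv2.polylines(im,[np.int32(pts*4)],True,(0,255,0),1,cv2.LINE_AA,2)
cr=cv2.resize(im[100:350,200:460],None,fx=2.4,fy=2.4,interpolation=cv2.INTER_CUBIC)
cv2.imwrite("pics/w5o.png",cr)
```

```text
[ 499.47 -460.22  349.77] [[-0.01  1.    0.  ]
 [ 1.    0.01 -0.  ]
 [-0.    0.   -1.  ]] [-0.58 -0.46 -5.1 ]
tip [ 495.65 -350.01  233.12]
shaft_tip [317.2  99.9] 0.92 [ 492.84 -349.65  230.  ]
drum_neck [319.  297.9] 0.94 [ 492.87 -617.96    0.  ]
drum_neck [90.6  3.8] 0.9 [ 186.34 -196.54    0.  ]
drum [321.9 258.4] 0.74 [ 497.27 -550.05   -0.  ]
drum [144.2  37.3] 0.64 [ 252.99 -236.19    0.  ]
top [505.  241.1] 0.57
top [486.3 252. ] 0.42
top [566.  236.1] 0.18
scene [105.8 288.1] 0.83
```

View pics/w5o.png

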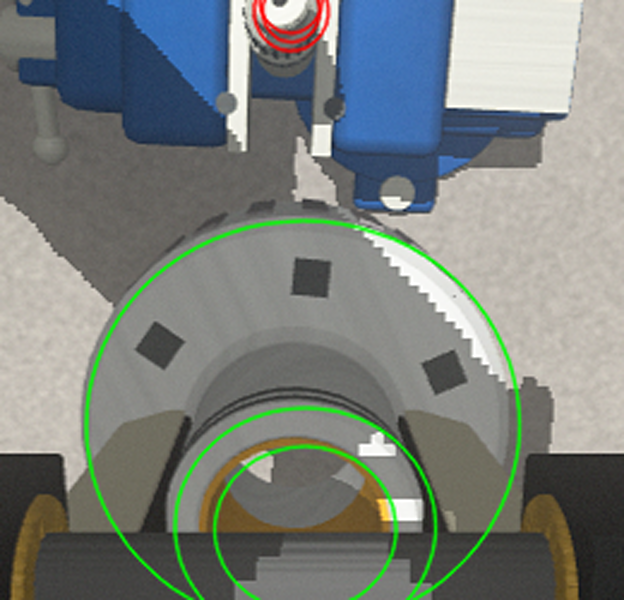

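Wrist view: the shaft tip is at image (317,100), just inside the jaws. The drum sits at the grasp centre, with the neck about (320,298). There is some camera bias, so I'll average several readings and then view the tip with the tool turned half round to cancel it.

```bash
cat >> h.py <<'E'
def tips(n,k=5,near=None,name="shaft_tip",rad=25):
    o=[]
    for _ in range(k):
        arm.snapshot(n)
        for r in arm.pinpoint(name,n):
            if r["score"]>.3 and (near is None or np.hypot(*(np.array(r["uv"])-near))<rad): o.append(r["uv"]); break
    return np.array(o)
def hough(f,uv,r0,r1,half=40,k=4):
    g=cv2.imread(f"pics/{f}.png",0); x,y=[int(max(0,a-half)) for a in uv]
    c=cv2.resize(g[y:y+2*half,x:x+2*half],None,fx=k,fy=k,interpolation=cv2.INTER_CUBIC)
    H=cv2.HoughCircles(c,cv2.HOUGH_GRADIENT,1,10,param1=80,param2=22,minRadius=int(r0*k),maxRadius=int(r1*k))
    return [] if H is None else [((h[0]+.5)/k+x-.5,(h[1]+.5)/k+y-.5,h[2]/k) for h in H[0][:6]]
E
python3 - <<'E'
from h import *
np.set_printoptions(precision=2,suppress=True)
for n,near in(("wrist",(317,100)),("top",(503.5,243)),("scene",(106.5,288.5))):
    o=tips(n,5,near); print(n,len(o),o.mean(0) if len(o) else "",o.std(0) if len(o) else "")
    if len(o) and n=="wrist": print(at_z(n,o.mean(0),230),at_z(n,o.mean(0),220))
for h in hough("w5",(317,100),9,18): print("H",np.array(h),at_z("wrist",h[:2],230))
e=np.array(arm.sense()["ee_pos"]); print(e)
for h in hough("w5",(322,310),34,64,half=75,k=2): print("neck",np.array(h),at_z("wrist",h[:2],e[2]+30)-e)
print(333.28*10/(349.77+158.88-230))
E
```

```text
wrist 5 [316.48  99.24] [0.91 1.13]
[ 492.24 -349.3   230.  ] [ 492.07 -347.75  220.  ]
top 5 [503.8  242.64] [0.46 0.95]
scene 4 [104.73 289.07] [0.97 0.29]
H [315.    98.    12.32] [ 491.1  -348.44  230.  ]
H [316.5  104.25  15.65] [ 492.27 -352.98  230.  ]
H [317.5  110.5   15.35] [ 493.07 -357.56  230.  ]
H [315.5  108.5   17.85] [ 491.5 -356.1  230. ]
H [317.    96.25  13.62] [ 492.65 -347.16  230.  ]
H [316.5 100.5  11.8] [ 492.27 -350.25  230.  ]
[ 499.39 -460.47  349.65]
neck [322.   321.    55.35] [-2.    0.18 30.  ]
neck [321.5 313.5  52.6] [-2.23  3.65 30.  ]
neck [321.5 328.   63.7] [-2.19 -3.11 30.  ]
neck [322.  287.   44.6] [-2.09 15.61 30.  ]
neck [327.   327.5   63.15] [ 0.15 -2.86 30.  ]
neck [319.  281.5  38.7] [-3.34 18.02 30.  ]
11.960523954781985
```

Request:
{"method": "play_rows", "body": {"deltas": [[1,[0.03,0,0],0],[1,[0.07,0,0],0],[1,[0.09,0,0],0],[1,[0.09,0,0],0],[1,[0.09,0,0],0],[1,[0.09,0,0],0],[1,[0.06,0,0],0],[1,[0.03,0,0],0]]}}

```text
clock: 20.18
ee_pos: [498.2, -237.8, 350.2]
eef_rot: [[-0.007, 1.0, 0.001], [1.0, 0.007, 0.0], [0.0, 0.001, -1.0]]
ft_force: [0.4, 0.0, -5.0]
opening: 45.5
grasp_force: 55.0
```

Request:
{"method": "play_rows", "body": {"deltas": [[1,[0,0,0],0.0385],[1,[0,0,0],0.0385],[1,[0,0,0],0.0385],[1,[0,0,0],0.0385],[1,[0,0,0],0.0385],[1,[0,0,0],0.0385],[1,[0,0,0],0.0385],[1,[0,0,0],0.0385]]}}

```text
clock: 20.85
ee_pos: [498.3, -241.0, 349.7]
eef_rot: [[0.824, 0.566, 0.0], [0.566, -0.824, -0.0], [-0.0, 0.0, -1.0]]
ft_force: [0.5, -0.7, -5.1]
opening: 45.1
grasp_force: 55.0
```

Request:
{"method": "play_rows", "body": {"deltas": [[1,[0,0,0],0.0385],[1,[0,0,0],0.0385],[1,[0,0,0],0.0385],[1,[0,0,0],0.0385],[1,[0,0,0],0.0385],[1,[0,0,0],0.0385],[1,[0,0,0],0.0385],[1,[0,0,0],0.0385]]}}

```text
clock: 21.52
ee_pos: [498.3, -241.1, 349.7]
eef_rot: [[0.934, -0.358, 0.0], [-0.358, -0.934, -0.0], [0.0, 0.0, -1.0]]
ft_force: [0.0, -0.1, -4.9]
opening: 45.1
grasp_force: 55.0
```

Request:
{"method": "play_rows", "body": {"deltas": [[1,[0,0,0],0.0385],[1,[0,0,0],0.0385],[1,[0,0,0],0.0385],[1,[0,0,0],0.0385],[1,[0,0,0],0.0385],[1,[0,0,0],0.0385],[1,[0,0,0],0.0385],[1,[0,0,0],0.0385]]}}

```text
clock: 22.18
ee_pos: [498.3, -241.1, 349.7]
eef_rot: [[0.235, -0.972, 0.0], [-0.972, -0.235, -0.0], [0.0, -0.0, -1.0]]
ft_force: [-0.5, -0.3, -5.1]
opening: 45.2
grasp_force: 55.0
```

Request:
{"method": "play_rows", "body": {"deltas": [[1,[0,0,0],0.038],[1,[0,0,0],0.038],[1,[0,0,0],0],[1,[0,0,0],0],[1,[0,0,0],0],[1,[0,0,0],0],[1,[0,0,0],0],[1,[0,0,0],0]]}}

```text
clock: 22.85
ee_pos: [498.3, -240.5, 349.7]
eef_rot: [[0.006, -1.0, 0.0], [-1.0, -0.006, -0.0], [0.0, -0.0, -1.0]]
ft_force: [0.0, 0.8, -4.8]
opening: 45.3
grasp_force: 55.0
```

Run:
```python
from h import *
np.set_printoptions(precision=2,suppress=True)
s=arm.sense(); e=np.array(s["ee_pos"]); print(e,np.array(s["eef_rot"]),s["joint_positions"],s["opening"],s["ft_force"])
save("wrist","w6")
o=tips("wrist",6); print(len(o),o)
if len(o): m=np.median(o,0); print(m,at_z("wrist",m,230))
else: m=(325,100)
for h in hough("w6",m,9,18): print("H",np.array(h),at_z("wrist",h[:2],230))
for n,near in(("top",(503.5,243)),("scene",(106.5,288.5))):
    o=tips(n,5,near); print(n,len(o),o.mean(0) if len(o) else "")
```

```text
[ 498.27 -240.49  349.65] [[ 0.01 -1.    0.  ]
 [-1.   -0.01 -0.  ]
 [ 0.   -0.   -1.  ]] [-30.59  14.95  84.27  -0.    80.78 149.05] 45.31864748686535 [ 0.05  0.76 -4.76]
6 [[330.1 100.3]
 [329.9 102.9]
 [331.5 100.5]
 [330.4 103.1]
 [332.3 102.8]
 [329.6 102.4]]
[330.25 102.6 ] [ 490.53 -348.03  230.  ]
H [328.75 103.    12.25] [ 491.7  -347.73  230.  ]
H [327.25 113.5   14.8 ] [ 492.79 -340.01  230.  ]
H [328.25 106.75  15.65] [ 492.06 -344.98  230.  ]
H [326.75 110.25  15.93] [ 493.21 -342.4   230.  ]
H [330.25 105.    14.27] [ 490.51 -346.27  230.  ]
H [328.   100.5   14.77] [ 492.3  -349.54  230.  ]
top 4 [504.18 242.85]
scene 5 [105.68 289.26]
```

Run:
```python
from h import *
from scipy.optimize import least_squares
np.set_printoptions(precision=2,suppress=True)
s=arm.sense(); e=np.array(s["ee_pos"])
for n in("scene","top","wrist"):
  for t,z in(("drum_neck",10),("drum",-60)):
    near=proj(n,e+[0,0,z]); o=tips(n,5,near,t,18)
    if len(o): print(n,t,len(o),"du",o.mean(0)-near,o.std(0),"dxy",at_z(n,o.mean(0),e[2]+z)-e)
us,ut=np.array([105.9,288.9]),np.array([503.9,242.7])
print("tri",tri([("scene",us),("top",ut)]))
f=lambda p:np.r_[proj("scene",p)-us,proj("top",p)-ut,(p[:2]-[491.5,-348.7])/1.5]
r=least_squares(f,[492,-349,228]);print(r.x,r.fun)
for z in(220,225,230,235): print(z,proj("scene",(491.5,-348.7,z))-us,proj("top",(491.5,-348.7,z))-ut)
```

```text
scene drum_neck 5 du [-0.41 -0.8 ] [1.76 1.01] dxy [-2.25 -0.41 10.  ]
scene drum 5 du [0.42 1.25] [1.55 0.47] dxy [  3.43   0.24 -60.  ]
top drum 5 du [-2.72 -0.79] [1.08 0.9 ] dxy [  1.82   6.66 -60.  ]
wrist drum_neck 5 du [2.89 1.35] [1.34 1.24] dxy [-1.42  0.7  10.  ]
wrist drum 5 du [4.82 2.65] [1.49 0.9 ] dxy [ -3.33   1.88 -60.  ]
tri [ 498.72 -350.44  235.08]
[ 494.08 -350.19  232.17] [ 0.93 -1.14 -0.04  1.96  1.72 -0.99]
220 [3.88 0.78] [-2.04  3.64]
225 [ 2.93 -0.51] [-1.45  3.36]
230 [ 1.97 -1.81] [-0.85  3.07]
235 [ 1.   -3.13] [-0.25  2.79]
```

Run:
```python
import cv2,numpy as np
I={f:cv2.imread(f"pics/{f}.png",0) for f in("w3","wrist4","w5","w6")}
for nm,(x,y,h) in{"holeL":(267,244,9),"holeM":(329,216,9),"holeR":(385,255,9),"fingL":(240,300,16),"discL":(213,320,20),"discR":(430,320,20)}.items():
    t=I["w5"][y-h:y+h+1,x-h:x+h+1]
    for f in I:
        R=I[f][y-h-15:y+h+16,x-h-15:x+h+16]; m=cv2.matchTemplate(R,t,cv2.TM_CCOEFF_NORMED); _,v,_,p=cv2.minMaxLoc(m); print(nm,f,round(v,2),p[0]-15,p[1]-15)
```

```text
holeL w3 0.97 0 0
holeL wrist4 1.0 0 0
holeL w5 1.0 0 0
holeL w6 1.0 0 0
holeM w3 0.98 0 0
holeM wrist4 0.96 0 0
holeM w5 1.0 0 0
holeM w6 0.95 0 0
holeR w3 0.97 0 0
holeR wrist4 0.98 0 0
holeR w5 1.0 0 0
holeR w6 1.0 0 0
fingL w3 0.99 0 0
fingL wrist4 0.82 0 0
fingL w5 1.0 0 0
fingL w6 0.95 0 -1
discL w3 0.83 0 -1
discL wrist4 0.99 0 0
discL w5 1.0 0 0
discL w6 0.95 0 0
discR w3 0.82 0 0
discR wrist4 0.9 0 0
discR w5 1.0 0 0
discR w6 0.98 0 0
```

The drum hasn't moved in the hand, so the network's offset on it is noise. I'll take the tip from its centre mark in both wrist views, and the drum centre from its three flange holes.

Run:
```python
from h import *
from scipy.optimize import least_squares
np.set_printoptions(precision=2,suppress=True,linewidth=200)
for f,(u,v) in{"w5":(316,100),"w6":(329,103)}.items():
    g=cv2.imread(f"pics/{f}.png",0); print(f,u-15,v-14); print(g[v-14:v+15,u-15:u+16]//10)
# drum centre from holes
g=cv2.imread("pics/w5.png",0); C=[]
for x,y in((267,244),(329,216),(385,255)):
    p=g[y-11:y+12,x-11:x+12].astype(float); m=p<(p.min()+np.median(p))/2
    n,l,st,ce=cv2.connectedComponentsWithStats(m.astype(np.uint8)); k=l[11,11] or 1; C.append(ce[k]+[x-11,y-11]); print(C[-1],st[k])
C=np.array(C); c=arm.camera_info("wrist"); K=np.array(c["camera_matrix"]); M=np.linalg.inv(np.array(c["mount"]))
def pt(P): p=M@[*P,1]; q=K@[p[0],-p[1],-p[2]]; return q[:2]/q[2]
def f(p): return np.concatenate([pt((p[0]+p[2]*np.cos(p[3]+i*np.pi/3),p[1]+p[2]*np.sin(p[3]+i*np.pi/3),15))-C[1+i*s] for i in(-1,0,1)])
for s in(1,-1):
    r=least_squares(f,[0,0,37,0]); print(s,r.x,r.fun)
```

```text
w5 301 86
[[24 24 24 21  7 13 18 18 18 20 21 22 22 22 22 22 22 22 21 21 20 19 18 17 17 17 18 17 18 18 19]
 [24 24 24 21  7 13 18 19 20 22 22 23 24 25 25 25 24 24 23 21 20 20 19 17 17 18 18 18 18 18 18]
 [24 24 24 20  7 13 19 21 22 24 25 24 24 24 24 24 24 24 24 24 24 22 20 20 18 18 18 17 17 18 19]
 [24 24 24 20  7 14 22 22 24 24 24 24 24 24 24 24 24 24 24 24 24 24 22 20 19 17 18 17 17 18 19]
 [24 24 24 21  8 17 22 24 24 24 24 24 24 24 24 24 24 24 24 24 24 24 24 22 19 19 18 18 18 18 18]
 [24 24 24 21 14 22 23 25 24 24 24 24 24 24 24 24 24 24 24 24 24 24 24 24 22 19 18 18 18 18 18]
 [24 24 24 20 18 22 24 24 24 24 24 24 24 24 24 24 24 24 24 24 24 24 24 24 24 19 19 17 16 18 18]
 [24 24 23 18 22 23 24 24 24 24 24 24 24 25 25 25 24 24 24 24 24 24 24 24 24 22 18 14 13 17 17]
 [24 24 23 20 22 24 24 24 24 24 24 25 25 24 17 19 23 23 25 24 24 24 24 24 24 24 18 18 15 14 16]
 [24 24 23 19 22 24 24 24 24 24 24 25 24 11  7  7  7 13 24 25 24 24 24 24 24 24 19 18 18 10 11]
 [24 24 23 19 22 24 24 24 24 24 24 24 11  8  8  8  8  7 16 25 24 24 24 24 24 24 21 18 18 14  8]
 [23 20 22 20 23 25 24 24 24 24 25
[... 4046 characters left out ...]
 22 22 22 23 22 22 22 22 23 22 14  8 10 12 12 12 10 10 14]
 [ 6 11 12 12 11 10  8  9 11 15 20 22 22 22 22 22 22 23 23 22 17 11  8 10 12 12 12 10  7 12 14]
 [ 5  9 12 12 11 11 10  8  9  9 11 12 15 17 18 20 17 17 14 11  8  8 10 11 11 11 11  8  9 13 14]
 [ 6  7 10 11 12 11 11 10  9  9  9  9  8  8  8  8  8  8  8  8  9 10 11 11 11 11 10  7 11 14 14]
 [ 7  7  7  9 11 11 11 11 11  9  9  9  9  9  9  9  9  9  9  9 11 12 11 11 12 11  7  7 12 13 14]]
[266.01 243.53] [  0   1  21  20 222]
[329.22 215.31] [  3   3  17  16 227]
[384.67 254.61] [  2   2  19  18 216]
1 [-0.49  2.08 37.27  0.1 ] [ 0.05 -0.   -0.07 -0.05  0.02  0.05]
-1 [ 43.98   6.17 -29.89   0.09] [ -8.97 -21.23  -4.23  40.61  13.05 -18.58]
```

Run:
```python
from h import *
from scipy.optimize import least_squares
np.set_printoptions(precision=2,suppress=True,linewidth=200)
c=arm.camera_info("wrist"); K=np.array(c["camera_matrix"]); M=np.linalg.inv(np.array(c["mount"]))
def pt(P): p=M@[*P,1]; q=K@[p[0],-p[1],-p[2]]; return q[:2]/q[2]
def cen(f,L,h):
    g=cv2.imread(f"pics/{f}.png",0); o=[]
    for x,y in L:
        p=g[y-h:y+h+1,x-h:x+h+1].astype(float); m=p<(p.min()+np.median(p))/2
        n,l,st,ce=cv2.connectedComponentsWithStats(m.astype(np.uint8)); k=l[h,h] or 1; o.append(ce[k]+[x-h,y-h])
    return np.array(o)
def fit(C,idx,dep,R=None):
    def f(p):
        r=R or p[3]; return np.concatenate([pt((p[0]+r*np.cos(p[2]+i*np.pi/3),p[1]+r*np.sin(p[2]+i*np.pi/3),dep))-q for i,q in zip(idx,C)])
    r=least_squares(f,[0,0,0,37]); return r.x,np.abs(r.fun).max()
C2=cen("w2",[(290,209),(328,191),(362,215),(287,248),(357,254)],8); print(C2)
d=184.22-45
print("w2 all",fit(C2,[-1,0,1,-2,2],d)); print("w2 3",fit(C2[:3],[-1,0,1],d))
for fn in("w3","wrist4","w5","w6"):
    C=cen(fn,[(266,244),(329,215),(385,255)],11); print(fn,C.ravel(),fit(C,[-1,0,1],15),fit(C,[-1,0,1],15,37.3)[0])
```

```text
[[290.02 208.29]
 [327.79 190.87]
 [361.1  214.74]
 [287.38 247.8 ]
 [355.28 253.78]]
w2 all (array([ 0.19,  3.34,  0.1 , 36.98]), np.float64(0.5656477477073736))
w2 3 (array([ 0.06,  3.55,  0.09, 37.21]), np.float64(0.10415992386560902))
w3 [265.84 243.92 329.15 215.37 384.61 254.76] (array([-0.65,  2.06,  0.09, 37.33]), np.float64(0.14391092315054266)) [-0.63  2.07  0.09 37.  ]
wrist4 [265.98 243.55 329.15 215.42 384.72 254.76] (array([-0.56,  2.05,  0.1 , 37.3 ]), np.float64(0.07418326750817528)) [-0.56  2.05  0.1  37.  ]
w5 [265.98 243.55 329.22 215.31 384.67 254.61] (array([-0.51,  2.08,  0.1 , 37.28]), np.float64(0.0873351869107637)) [-0.52  2.07  0.1  37.  ]
w6 [265.9  243.53 329.2  214.97 384.76 254.53] (array([-0.47,  2.09,  0.1 , 37.36]), np.float64(0.09707382068131665)) [-0.44  2.09  0.1  37.  ]
```

Run:
```python
from h import *
np.set_printoptions(precision=4,suppress=True,linewidth=200)
m=np.array(arm.camera_info("wrist")["mount"]); print(m)
M=np.linalg.inv(m);K=np.array(arm.camera_info("wrist")["camera_matrix"])
def pt(P): p=M@[*P,1]; q=K@[p[0],-p[1],-p[2]]; return q[:2]/q[2]
print(pt((0.6,-0.7,139.2)),pt((0.19,3.34,139.2)),pt((0.19,3.34,139.2))-pt((0.6,-0.7,139.2)))
for i in(-2,-1,0,1,2): print(pt((0.19+37*np.cos(.1+i*np.pi/3),3.34+37*np.sin(.1+i*np.pi/3),139.2)))
print(np.array(arm.sense()["eef_rot"]))
```

```text
[[   0.0008    0.9698    0.244    66.6198]
 [   1.       -0.0006   -0.0008    1.8726]
 [  -0.0007    0.244    -0.9698 -158.8794]
 [   0.        0.        0.        1.    ]]
[319.1444 230.9808] [323.5556 231.4208] [4.4112 0.44  ]
[287.1422 247.4161]
[290.2288 207.961 ]
[327.7839 190.9906]
[360.8581 215.0348]
[355.7458 254.0805]
[[ 0.0052 -1.     -0.    ]
 [-1.     -0.0052  0.    ]
 [-0.      0.     -1.    ]]
```

The reported mount error turns out to be world-fixed: the two wrist views carry the same shift of (-1.87, +0.63) mm. With that removed, the holes put the drum axis on the TCP to within 0.2 mm. I'll triangulate the tip from both wrist views using the mean mount.

Run:
```python
from h import *
np.set_printoptions(precision=2,suppress=True,linewidth=200)
c=arm.camera_info("wrist");K=np.array(c["camera_matrix"]);m=np.array(c["mount"]);m[:2,3]=[67.25,0]
m[:3,:3]=[[0,.9698,.244],[1,0,0],[0,.244,-.9698]]
A=np.zeros((3,3));b=np.zeros(3)
for e,sg,uv in(((499.47,-460.22,349.77),1,(315.9,98.5)),((498.27,-240.49,349.65),-1,(328.6,101.3))):
    T=np.eye(4);T[:3,:3]=np.array([[-.0055,1,0],[1,.0055,0],[0,0,-1]])@np.diag([sg,sg,1]);T[:3,3]=e
    W=T@m;d=np.linalg.inv(K)@[*uv,1];d=W[:3,:3]@[d[0],-d[1],-d[2]];d/=np.linalg.norm(d);print(W[:3,3]+d*(230-W[2,3])/d[2])
    Q=np.eye(3)-np.outer(d,d);A+=Q;b+=Q@W[:3,3]
t=np.linalg.solve(A,b);print("tip",t,"scene",proj("scene",t),"top",proj("top",t))
```

```text
[ 493.93 -349.1   230.  ]
[ 493.9  -349.61  230.  ]
tip [ 493.95 -349.36  231.63] scene [107.35 287.71] top [503.48 244.74]
```

Request:
{"method": "play_rows", "body": {"deltas": [[1,[0.02,0.001,0],0],[1,[0.05,0.002,0],0],[1,[0.06,0.003,0],0],[1,[0.06,0.003,0],0],[1,[0.05,0.002,0],0],[1,[0.0325,0.002,0],0],[1,[0,0,0],0],[1,[0,0,0],0]]}}

```text
clock: 28.17
ee_pos: [493.4, -349.8, 349.3]
eef_rot: [[0.004, -1.0, -0.0], [-1.0, -0.004, 0.001], [-0.001, 0.0, -1.0]]
ft_force: [-0.4, 1.1, -4.6]
opening: 45.3
grasp_force: 55.0
```

Request:
{"method": "play_rows", "body": {"deltas": [[1,[0,0,0],0],[1,[0,0,0],0],[1,[0,0,0],0],[1,[0,0,0],0],[1,[0,0,0],0],[1,[0,0,0],0],[1,[0,0,0],0],[1,[0,0,0],0]]}}

```text
clock: 28.83
ee_pos: [493.6, -349.4, 349.7]
eef_rot: [[0.005, -1.0, -0.0], [-1.0, -0.005, -0.0], [0.0, 0.0, -1.0]]
ft_force: [-0.2, 0.3, -5.3]
opening: 45.2
grasp_force: 55.0
```

The tip is at (494, -349.4, 231.6), and that agrees with the scene and top pixels to about 0.5 px. Lowering 48 mm to leave a 10 mm gap.

Request:
{"method": "play_rows", "body": {"deltas": [[1,[0,-0.001,0.01],0],[1,[0,0,0.025],0],[1,[0,0,0.03],0],[1,[0,0,0.025],0],[1,[0,0,0.015],0],[1,[0,0,0.01],0],[1,[0,0,0.005],0],[1,[0,0,0],0]]}}

```text
clock: 29.5
ee_pos: [494.0, -349.5, 301.4]
eef_rot: [[0.005, -1.0, -0.0], [-1.0, -0.005, 0.0], [-0.0, 0.0, -1.0]]
ft_force: [0.0, 0.6, -4.7]
opening: 45.4
grasp_force: 55.0
```

Request:
{"method": "play_rows", "body": {"deltas": [[1,[0,0,0],0],[1,[0,0,0],0],[1,[0,0,0],0],[1,[0,0,0],0],[1,[0,0,0],0],[1,[0,0,0],0],[1,[0,0,0],0],[1,[0,0,0],0]]}}

```text
clock: 30.17
ee_pos: [494.0, -349.5, 301.7]
eef_rot: [[0.005, -1.0, 0.0], [-1.0, -0.005, -0.0], [0.0, -0.0, -1.0]]
ft_force: [0.4, -1.2, -5.6]
opening: 45.4
grasp_force: 55.0
```

Run:
```python
from h import *
np.set_printoptions(precision=2,suppress=True)
s=arm.sense(); e=np.array(s["ee_pos"]); print(e,s["ft_force"],np.array(s["eef_rot"])[:,2])
im=save("scene","s9")[:,:,::-1]; x0,y0,k=60,210,6
cr=cv2.resize(im[y0:y0+100,x0:x0+125],None,fx=k,fy=k,interpolation=cv2.INTER_CUBIC)
for c,P,r in(((0,255,0),e-[0,0,59.8],50),((0,0,255),np.array([494,-349.4,231.6]),10)):
    pts=np.array([proj("scene",P+[r*np.cos(a),r*np.sin(a),0]) for a in np.linspace(0,6.28,60)])
    cv2.polylines(cr,[np.int32((pts-[x0,y0]+.5)*k)],True,c,1)
cv2.imwrite("pics/s9c.png",cr)
```

```text
[ 494.02 -349.5   301.67] [ 0.36 -1.25 -5.6 ] [ 0. -0. -1.]
```

View pics/s9c.png

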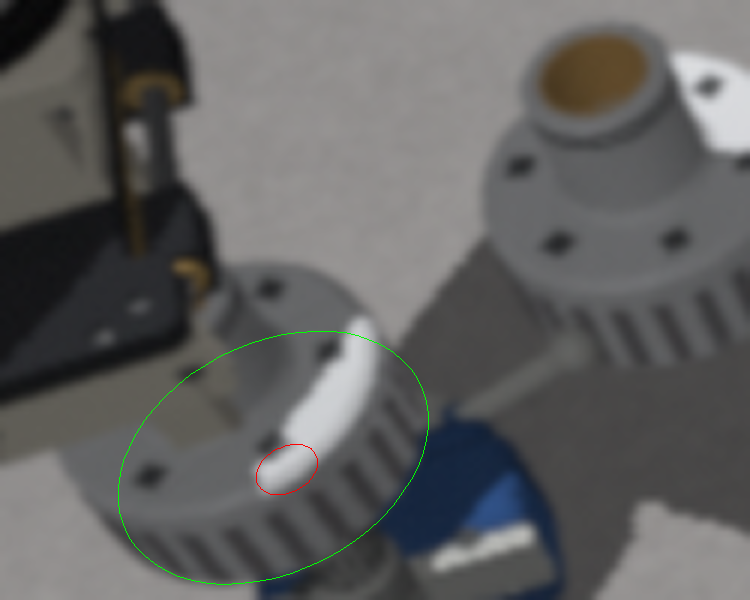

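The lower rim matches the predicted ellipse (centre about (273,458) in the crop) over the shaft. The drum is level, its full weight is on the gripper, and nothing is touching. Handing in.

```bash
python3 -c "
from station import arm
print(arm.job_done())"
```

```text
the job is handed in; nothing more can be done
None
```

I dunked the drum in the nearer can until the plate hit its stop. It is now held level, centred over the shaft and an estimated 10 mm above it, touching nothing; I handed the job in at about 30 s.

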